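# Start the card rotator

## Task

Start the test-card rotator with your fingertips; nothing needs gripping. First push its open cover down until it is fully shut, then press the raised end of the rocker switch right down so that it stays on, then press the round start key well down and let it come up again. Do not press the square stop key, do not lift the cover further open, and leave the vial, the grease pencil and the slide box where they are.

Things in the scene. Friction and masses are not known exactly. Their poses are not given: they have to be found in the camera images.
- rotator: Fixed white bench machine, 310 (its x) by 280 mm (y), z up. Origin: centre of its underside. Its -x side is the front: a flat control panel 75 mm above the bench, x = -165 to -75 mm. Behind it a well with a card, under a cover hinged on the far side. On the panel at x = -120, y = -75, 0, +75 mm stand rocker, round key and square key in changing order, all white on black bezels.
- cover (a joint): Angle of the flat grey cover in rad: 0 is fully shut (its top then 112 mm above the bench), it starts open at 0.65 to 0.95, stop at 1.15. A stiff hinge holds it where it is left; 2 to 5 N down near its free edge pushes it shut.
- cover_push (a point): Point on the cover's outer face, midway across, 25 mm from its free edge: 185 mm from the hinge line along the cover, 16.5 mm off it square to the cover. Cover 215 mm long, 282 wide, 16 thick, free edge nearer the panel. x axis: along the cover towards the hinge; z axis: outward normal of the outer face.
- cover_hinge (a point): Point on the cover's hinge line, midway across: at x = 142 mm, z = 96 mm in the rotator's frame. The hinge line lies along the rotator's y.
- rocker (a joint): Rocker switch angle in rad: about 0 is off (the end towards the rotator's front, -x, is raised), 0.34 is fully on (that end is pressed down level and the other end is raised). It stays where it is left; about 3 N on the raised end tips it.
- rocker_raised_end (a point): Point on the top face of the rocker's raised end, 17 mm from its pivot towards the rotator's -x (it moves with the rocker; when fully on it is 93 mm above the bench). The rocker is a shallow V, 52 mm long (rotator's x) and 30 mm wide, in a 68 x 42 mm bezel.
- start_key (a joint): Travel of the round start key in m: 0 is up, 0.006 is fully down. Springs back; fully down takes 5 N.
- start_key_top (a point): Centre of the top of the round start key, 32 mm across, in a round bezel 48 mm across; 97 mm above the bench when up.
- stop_key (a joint): Travel of the square stop key in m: 0 is up, 0.006 is fully down. Not to be pressed.
- stop_key_top (a point): Centre of the top of the square stop key, 30 x 30 mm, in a square 44 mm bezel; 97 mm above the bench when up.
- vial: Bystander: small amber reagent bottle with a white cap, 28 mm across, 60 mm tall, standing loose to the rotator's left (+y). Origin: centre of its underside.
- pencil: Bystander: red grease pencil, 150 mm long, 9 mm thick, lying loose to the rotator's left (+y). Origin: under its middle; its x runs along the pencil.
- slide_box: Bystander: open white plastic box of glass slides, 85 x 60 mm, 60 mm tall with the slides, standing loose to the rotator's right (-y). Origin: centre of its underside.

How it is judged:
On the way, in this order (a step that is already met when the one before it is completed fails the run):
1. the cover is pushed fully shut, with the rocker still off (value of joint cover below 0.04 rad and value of joint rocker below 0.17 rad), for 0.2 s.
2. the rocker is pressed over to on (value of joint rocker above 0.27 rad and value of joint cover below 0.06 rad), for 0.1 s.
3. the round start key is pressed down (all of step 2 and value of joint start_key above 0.004 m), for 0.05 s.
At the end, for the whole second after the job is handed in: The cover is shut (under 0.04 rad), the rocker is on (over 0.27 of 0.34 rad), both keys are up again (within 1.5 mm), and the vial, pencil and slide box are within 20 mm of where they were, the vial upright (value of joint cover below 0.04 rad and value of joint rocker above 0.27 rad and value of joint each of start_key, stop_key below 0.0015 m and distance of each of vial, pencil, slide_box from where it was at the start of the episode below 0.02 m and angle between vial's own z axis and vertical below 0.2 rad); the robot touches nothing.
It fails at once if the square stop key is pressed (value of joint stop_key above 0.003 m).
It fails at once if the rocker is switched on while the cover is open (value of joint rocker above 0.2 rad and value of joint cover above 0.06 rad).
It fails at once if the start key is pressed while the cover is open or the rocker is off (value of joint start_key above 0.003 m and (value of joint cover above 0.06 rad or value of joint rocker below 0.2 rad)).
It fails at once if the cover is lifted further open (value of joint cover above 1.02 rad or (value of joint cover above 0.88 rad and distance of cover_push from where it was at the start of the episode above 0.018 m)).
It fails at once if the vial, pencil or slide box is shifted, lifted or carried (distance of any of vial, pencil, slide_box from where it was at the start of the episode above 0.025 m).
It also fails if it takes over 51 s, if anything falls off the work surface, if the arm or the gripper's body presses on something with over 40 N, if the wrist force passes 120 N, or if a joint passes its speed limit or range.

## Robot

A 6-joint arm with a two-finger parallel gripper is mounted at the origin on the work surface. World frame = base frame: x ahead of the robot, y to its left, z up, the work surface at z = 0. Lengths are in m, angles in rad, forces in N, time in s.
With the tool pointing down it reaches from about 0.35 to 0.975 m from the base axis. Payload 4.9 kg.
Tool frame: the origin (TCP) lies midway between the tips of the shut fingers; the grasp point (between the pads) lies 19 mm behind it (manip.pinch_z is the distance from the TCP to the grasp point, in m); z points along the fingers, y is the direction in which the jaws open and shut (so a half turn about z gives the same grasp; the last joint's range is limited). The gripper opens to 85 mm and grips with 20 to 120 N. Pads are 22 mm wide; open, the fingers measure 114 mm over their backs; the gripper's body (76 mm by 85 mm) begins 54 mm behind the grasp point. The pads swing forward as they close: fully open they stand 13 mm farther back than shut.
Start: joints at [1.078, 0.053, 1.613, -0, 1.476, -0.119], TCP at [0.228, 0.582, 0.231] pointing down, gripper open.
Joint ranges: [-3.01, 3.01], [-1.01, 2.22], [0.06, 2.58], [-1.02, 4.17], [0.09, 2.62], [-3.14, 3.14]. Speed limits (rad/s): [2.57, 2.57, 3.14, 3.14, 3.14, 3.14].

## Interface

Orientations are given as a unit quaternion [w, x, y, z].
In Python, from plant import manip gives the robot as it stands.
- The arm moves only by the tool drive_tool, never from a script. Its argument "commands" is text: rows parted by semicolons, each of 5 numbers parted by spaces: the finger opening in mm, from 0 to 85.4, then the shift along the tool's x, y, z in units of 30 mm (1.0 is 30 mm), then the turn about the tool's z in degrees. A call has exactly 8 rows; each row shifts and turns the commanded pose from where the row before left it, along the tool's axes as they then stand; what a row does not reach is not made up. A row lasts 1/8 s, in which the tool goes at most 62.5 mm and 10.7 degrees, less where a joint would pass 70% of its speed; a pose out of reach is approached as far as the arm can. A call is refused whole if a number of a shift passes 1 or a number of a turn 10.7, either way. A call with a gripper value outside its range is refused whole. The fingers move at their own pace and stop on an object; the grip force is fixed at half the most. Time passes only in rows, so rows that do not move let the fingers close, or fill a call up. It gives the time, the measured TCP pose, the force and the opening at its end, in the units of the state.
- manip.state(): the state, without advancing time (a new reading comes with each control period).
- manip.grab_frame(name): name is "scene" or "top"; returns the picture (480x640x3 uint8, red, green, blue); there is no depth.
- manip.camera_params(name): a dict with "fx", "fy", "cx", "cy" (pixels), "distortion" ([k1, k2, p1, p2, k3] as OpenCV has them; the pictures are not rectified), "xyz" and "orientation" of the camera in the world. Camera axes: x right, y down, z forward; pixel columns grow to the right and rows downward; lengths in m; the calibration is good to about 2 mm. A picture is of the moment at which its call begins. camera_params takes no time and is no camera call.
- manip.job_done(): hands the job in, once; it reports no verdict.
The state is a dict: "time": time; "joint_pos": joint angles; "joint_vel": joint speeds; "joint_efforts": joint torques, N m; "tool_pos": TCP position; "tool_rot": TCP orientation; "contact_force": force on the tool from outside, world axes, zero at the start; "ft_torque": the same for the moment, N m; "gripper_width": opening from 0.0 (shut) to 1.0 (fully open).
Only numpy, scipy, OpenCV 4.12 (cv2) and the standard library are available. Lean on these libraries where they do the work, as an engineer would, in place of code of your own. Each camera call takes 0.05 s, during which the arm holds its last target. There are 200 camera calls.

## Working session

There is one attempt and no reset: what is moved stays moved. The work goes in short steps, Python scripts to look and compute and a tool call to move; the robot and the scene stay as the last step left them, time stands still between calls to the robot, and variables do not carry over. Pictures are saved under pics/ and viewed, about 8 in all and at most 12, crops included, and the job is handed in when it is done.

Besides the shell and the picture viewer there is one more tool, called after "Call:" as name(argument=value, ...) on one line, values as JSON. drive_tool: Moves the arm, as the interface text tells. Its arguments: {"type":"object","properties":{"commands":{"type":"string"}},"required":["commands"]}

```bash
mkdir -p pics; ls; python3 - <<'E'
from plant import manip
import cv2
for n in("scene","top"):
    f=manip.grab_frame(n); cv2.imwrite(f"pics/{n}0.png",f[:,:,::-1]); print(n,manip.camera_params(n))
print(manip.state())
E
```

```text
pics
scene {'fx': 603.5428964677557, 'fy': 603.5428964677557, 'cx': 326.45945979825217, 'cy': 234.05266122927418, 'distortion': array([0.00598882, 0.        , 0.        , 0.        , 0.        ]), 'xyz': array([0.90810323, 0.64045014, 0.79082325]), 'orientation': array([-0.07960717,  0.20534826,  0.90764423, -0.35731883])}
top {'fx': 546.6714794171743, 'fy': 546.6714794171743, 'cx': 320.6114983725913, 'cy': 238.82058051462926, 'distortion': array([-0.13671885,  0.        ,  0.        ,  0.        ,  0.        ]), 'xyz': array([0.59063868, 0.05008364, 0.99494937]), 'orientation': array([-0.02142026,  0.70730286, -0.70607295,  0.02692251])}
{'time': 0.1, 'joint_pos': array([ 1.07802209e+00,  5.32779004e-02,  1.61413983e+00, -3.27337692e-05,
        1.47601942e+00, -1.19022213e-01]), 'joint_vel': array([-0.00103418, -0.00086688, -0.00327665, -0.00251155, -0.00135046,
        0.00034588]), 'joint_efforts': array([ 1.06209695e-04, -3.94906282e+01, -3.71360672e+01, -1.18832140e-04,
        3.85935127e-03, -9.56599877e-06]), 'tool_pos': array([0.22794744, 0.58134511, 0.23020406]), 'tool_rot': array([-2.62199374e-04,  1.85788593e-01,  9.82589308e-01, -8.84341364e-04]), 'contact_force': array([-0.5806435 , -0.57927465,  1.25944353]), 'ft_torque': array([ 0.03665704,  0.01177971, -0.00411137]), 'gripper_width': 0.9990036507598249}
```

View pics/top0.png

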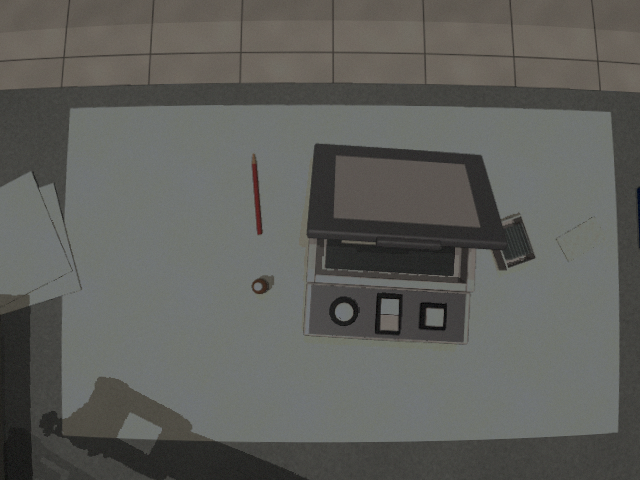

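View pics/scene0.png

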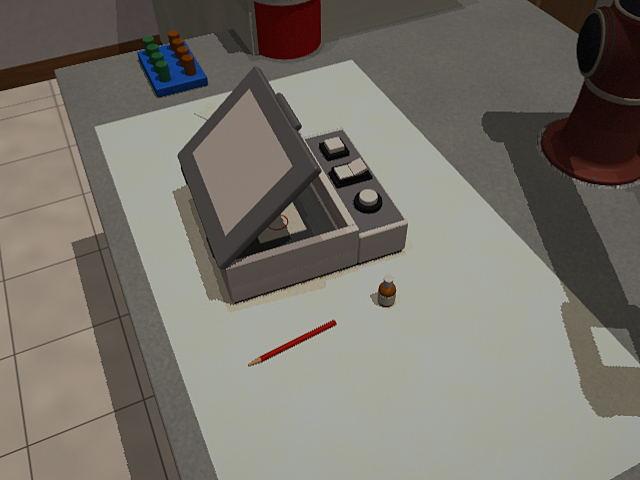

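Top view: round key at about (344,312), rocker at (388,315), square key at (433,317), and cover free edge from (308,237) to (507,247). Scene view: the left free corner of the cover is near (318,172) and the right one near (262,68). Now I'll measure.

```bash
cat >h.py <<'E'
import numpy as np,cv2
from plant import manip
from scipy.spatial.transform import Rotation as R
def ray(n,px):
    p=manip.camera_params(n); K=np.array([[p['fx'],0,p['cx']],[0,p['fy'],p['cy']],[0,0,1.]])
    u=cv2.undistortPoints(np.array(px,float).reshape(-1,1,2),K,p['distortion'])[:,0]
    q=p['orientation']; return p['xyz'],R.from_quat([*q[1:],q[0]]).apply(np.c_[u,np.ones(len(u))])
def plane(n,px,z):
    o,d=ray(n,px); return o+d*((z-o[2])/d[:,2])[:,None]
def tri(a,b):
    o1,d1=ray('top',a);o2,d2=ray('scene',b);out=[]
    for u,v in zip(d1,d2):
        s=np.linalg.lstsq(np.c_[u,-v],o2-o1,rcond=None)[0]; P,Q=o1+s[0]*u,o2+s[1]*v; out.append([*((P+Q)/2),np.linalg.norm(P-Q)])
    return np.array(out)
E
python3 - <<'E'
from h import *
np.set_printoptions(precision=4,suppress=True)
im=cv2.imread('pics/top0.png'); g=cv2.cvtColor(im,6)
roi=np.zeros_like(g); roi[290:338,322:455]=1
m=((g>125)&(roi>0)).astype(np.uint8); k=((g<50)&(roi>0)).astype(np.uint8)
for nm,mm in(('white',m),('black',k)):
    n,l,s,c=cv2.connectedComponentsWithStats(mm)
    for i in range(1,n):
        if s[i,4]>40: print(nm,s[i],c[i],plane('top',[c[i]],.097 if nm=='white' else .08)[0])
def crop(n,x,y,w,h): return cv2.resize(cv2.imread(f'pics/{n}0.png')[y:y+h,x:x+w],(w*3,h*3),interpolation=cv2.INTER_NEAREST)
a=crop('top',295,135,250,100);
a=cv2.convertScaleAbs(np.vstack([crop('top',295,215,250,135)]),alpha=1.6)
b=cv2.convertScaleAbs(crop('scene',175,60,240,200),alpha=1.6)
cv2.imwrite('pics/c1.png',a); cv2.imwrite('pics/c2.png',b)
E
```

```text
black [375 292  28  44 497] [387.3461 311.9658] [ 0.531  -0.0687  0.08  ]
black [329 296  31  30 411] [343.7105 310.1533] [0.5342 0.0043 0.08  ]
black [418 302  29  29 422] [430.9218 315.3507] [ 0.5249 -0.1423  0.08  ]
```

View pics/c1.png

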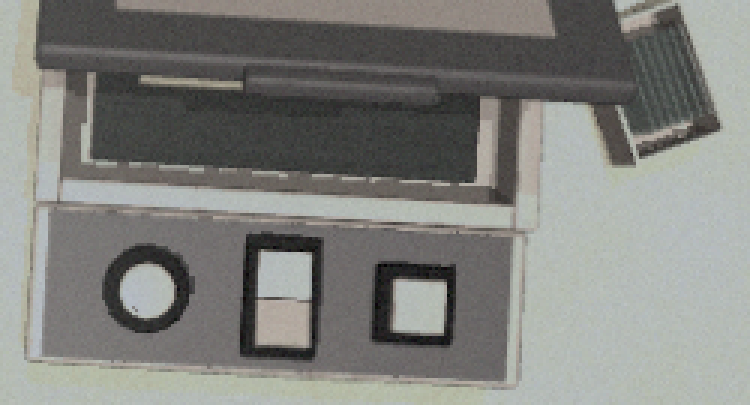

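View pics/c2.png

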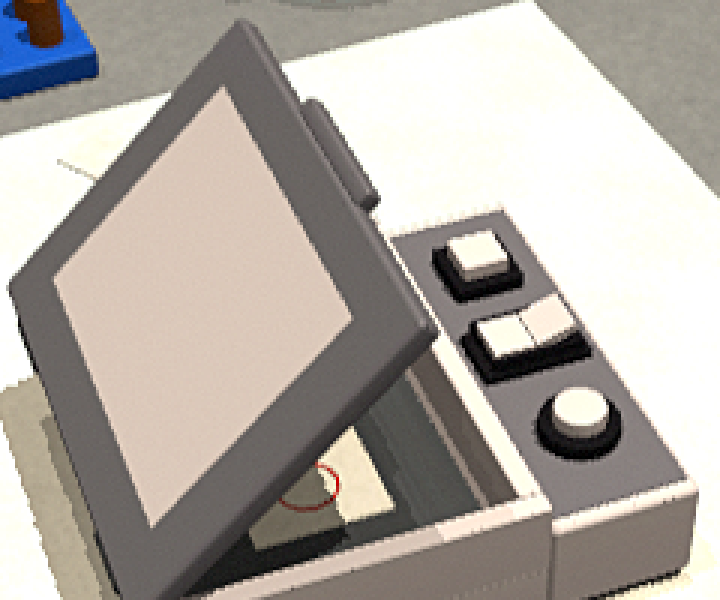

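Crops show the white tops clearly: round at top (344.5,311.5) and scene (368.7,195), square at top (434.2,316.8) and scene (334.3,144). The cover's outer corners are also visible. Next I'll triangulate and fit the frame.

```bash
python3 - <<'E'
from h import *
np.set_printoptions(precision=4,suppress=True)
print(tri([(344.5,311.5),(434.2,316.8),(307.7,230),(505,239)],[(368.7,195),(334.3,144),(317.7,169),(255.7,67.3)]))
k=plane('top',[(344.5,311.5),(434.2,316.8)],.097);k2=plane('scene',[(368.7,195),(334.3,144)],.097);print(k,k2)
pf=plane('top',[(295+28/3,215+358/3),(295+517/3,215+384/3)],.075);print('panel front',pf)
kk=(k+k2)/2; ey=kk[0]-kk[1]; print('spacing',np.linalg.norm(ey)); ey/=np.linalg.norm(ey); ex=np.array([ey[1],-ey[0],0])
yaw=np.arctan2(ex[1],ex[0]); O=kk.mean(0)+.12*ex; O[2]=0
print('yaw',np.degrees(yaw),'O',O)
T=lambda x,y,z:O+ex*x+ey*y+[0,0,z]
# cover angle from outer-face free edge corners, in rotator frame
for c in tri([(307.7,230),(505,239)],[(317.7,169),(255.7,67.3)]):
    d=c[:3]-O; X,Z=d@ex-.142,d[2]-.096
    print('corner y',d@ey,'r',np.hypot(X,Z),'theta',np.arctan2(Z,-X)-np.arctan2(.0165,.215))
print('hinge',T(.142,0,.096),'rocker end',T(-.137,0,.093),'start',T(-.12,.075,.097))
for th in np.arange(0,1,.1): print(round(th,1),T(.142-.185*np.cos(th)+.0165*np.sin(th),0,.096+.185*np.sin(th)+.0165*np.cos(th)))
s=manip.state();q=s['tool_rot'];r=R.from_quat([*q[1:],q[0]]).as_matrix();print(r,s['tool_pos'])
E
```

```text
[[ 0.5312  0.0048  0.096   0.0039]
 [ 0.5222 -0.1442  0.0937  0.0029]
 [ 0.6515  0.0635  0.2443  0.006 ]
 [ 0.6385 -0.2114  0.2471  0.0081]]
[[ 0.533   0.0039  0.097 ]
 [ 0.5237 -0.1442  0.097 ]] [[ 0.5301  0.0066  0.097 ]
 [ 0.5227 -0.1398  0.097 ]]
panel front [[ 0.4934  0.07    0.075 ]
 [ 0.4772 -0.2059  0.075 ]]
spacing 0.14745562918199293
yaw -3.224349260675518 O [ 0.6472 -0.0751  0.    ]
corner y 0.13862345146294006 r 0.20774343140679746 theta 0.7186062885424644
corner y -0.13651623927490017 r 0.20806323632402565 theta 0.7363531148557357
hinge [ 0.789  -0.0831  0.096 ] rocker end [ 0.5104 -0.0674  0.093 ] start [0.5316 0.0065 0.097 ]
0.0 [ 0.6043 -0.0727  0.1125]
0.1 [ 0.6068 -0.0729  0.1309]
0.2 [ 0.6112 -0.0731  0.1489]
0.3 [ 0.6174 -0.0735  0.1664]
0.4 [ 0.6253 -0.0739  0.1832]
0.5 [ 0.6348 -0.0744  0.1992]
0.6 [ 0.6458 -0.0751  0.2141]
0.7 [ 0.6583 -0.0758  0.2278]
0.8 [ 0.6721 -0.0765  0.2402]
0.9 [ 0.6871 -0.0774  0.2512]
[[-0.931   0.3651 -0.0008]
 [ 0.3651  0.931  -0.0016]
 [ 0.0002 -0.0018 -1.    ]] [0.2279 0.5813 0.2302]
```

Call:
drive_tool(commands="0 0 0 -1 -9.1; 0 0 0 -1 -9.1; 0 0 0 -0.7 0; 0 -0.75 -1 0 0; 0 -0.75 -1 0 0; 0 -0.75 -1 0 0; 0 -0.75 -1 0 0; 0 -0.75 -1 0 0")

```text
time: 1.1
tool_pos: [0.3325, 0.4245, 0.3118]
tool_rot: [-0.0, 0.03, 1.0, -0.0]
contact_force: [0.5, -0.5, 0.0]
gripper_width: -0.001
```

Call:
drive_tool(commands="0 -0.75 -1 0 0; 0 -0.75 -1 0 0; 0 -0.75 -1 0 0; 0 -0.75 -1 0 0; 0 -0.75 -1 0 0; 0 -0.75 -1 0 0; 0 -0.75 -1 0 0; 0 -0.75 -1 0 0")

```text
time: 2.1
tool_pos: [0.4987, 0.1749, 0.3119]
tool_rot: [-0.0, 0.03, 1.0, -0.0]
contact_force: [0.4, -0.1, 0.2]
gripper_width: -0.001
```

Call:
drive_tool(commands="0 -0.75 -1 0 0; 0 -0.75 -1 0 0; 0 -0.75 -1 0 0; 0 -0.75 -1 0 0; 0 -0.75 -1 0 0; 0 -0.75 -1 0 0; 0 -0.75 -1 0 0; 0 0 0 0 0")

```text
time: 3.1
tool_pos: [0.6442, -0.0445, 0.311]
tool_rot: [-0.001, 0.031, 1.0, 0.0]
contact_force: [-0.6, 0.4, 0.5]
gripper_width: -0.0
```

Call:
drive_tool(commands="0 -0.85 -1 0 0; 0 0 0 0.6 0; 0 0 0 0.6 0; 0 0 0 0.5 0; 0 0 0 0.4 0; 0 0 0 0.3 0; 0 0 0 0.2 0; 0 0 0 0 0")

```text
time: 4.1
tool_pos: [0.6677, -0.0739, 0.2344]
tool_rot: [0.0, 0.028, 1.0, -0.0]
contact_force: [0.6, -0.6, -0.7]
gripper_width: 0.003
```

Call:
drive_tool(commands="0 0.05 0 0.2 0; 0 0.1 0 0.2 0; 0 0.15 0 0.2 0; 0 0.2 0 0.2 0; 0 0.2 0 0.2 0; 0 0.15 0 0.2 0; 0 0.15 0 0.2 0; 0 0.15 0 0.2 0")

```text
time: 5.1
tool_pos: [0.6329, -0.0719, 0.1859]
tool_rot: [0.0, 0.028, 1.0, -0.0]
contact_force: [2.5, 0.1, 1.9]
gripper_width: 0.005
```

Call:
drive_tool(commands="0 0.15 0 0.25 0; 0 0.15 0 0.25 0; 0 0.15 0 0.25 0; 0 0.1 0 0.25 0; 0 0.1 0 0.25 0; 0 0.1 0 0.25 0; 0 0.05 0 0.25 0; 0 0.05 0 0.25 0")

```text
time: 6.1
tool_pos: [0.6074, -0.0705, 0.1257]
tool_rot: [-0.0, 0.028, 1.0, 0.0]
contact_force: [1.0, -0.1, 2.5]
gripper_width: -0.002
```

Call:
drive_tool(commands="0 0.05 0 0.15 0; 0 0.05 0 0.15 0; 0 0 0 0.1 0; 0 0 0 0.1 0; 0 0 0 0.05 0; 0 0 0 0 0; 0 0 0 0 0; 0 0 0 0 0")

```text
time: 7.1
tool_pos: [0.6042, -0.0703, 0.1119]
tool_rot: [-0.001, 0.028, 1.0, -0.0]
contact_force: [-7.2, 1.5, 12.9]
gripper_width: 0.002
```

Call:
drive_tool(commands="0 0 0 -0.3 0; 0 0 0 -1 0; 0 0.8 0 0 0; 0 0.8 0 0 0; 0 0.8 -0.1 0 0; 0 0.75 0 0 0; 0 0 0 0 0; 0 0 0 0 0")

```text
time: 8.1
tool_pos: [0.5106, -0.0681, 0.1489]
tool_rot: [0.0, 0.028, 1.0, -0.0]
contact_force: [-0.5, 0.2, 0.1]
gripper_width: 0.0
```

```bash
python3 - <<'E'
from h import *
print(manip.state()['tool_pos'])
for n,(x,y,w,h) in(('scene',(175,60,260,200)),):
    f=manip.grab_frame(n)[:,:,::-1]; cv2.imwrite('pics/s1.png',cv2.convertScaleAbs(cv2.resize(f[y:y+h,x:x+w],(w*3,h*3)),alpha=1.5))
E
```

```text
[ 0.51064924 -0.06808715  0.14886071]
```

View pics/s1.png

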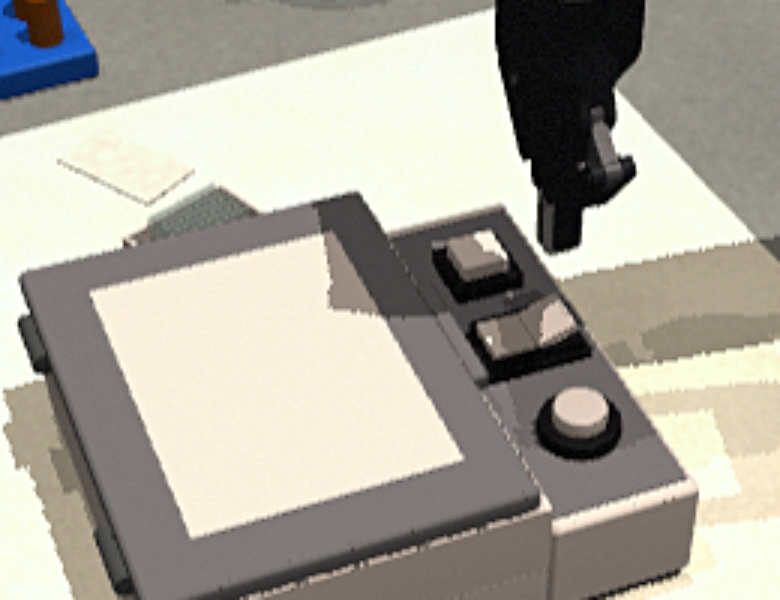

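The cover lies flat shut, the rocker is still raised at the front, and the tip hangs above it. Pressing the rocker now.

Call:
drive_tool(commands="0 0 0 0.7 0; 0 0 0 0.5 0; 0 0 0 0.2 0; 0 0 0 0.2 0; 0 0 0 0.15 0; 0 0 0 0.1 0; 0 0 0 0.1 0; 0 0 0 0 0")

```text
time: 9.15
tool_pos: [0.5105, -0.0682, 0.0929]
tool_rot: [-0.0, 0.028, 1.0, -0.0]
contact_force: [-7.4, 1.9, 14.9]
gripper_width: -0.0
```

Call:
drive_tool(commands="0 0 0 -0.5 0; 0 0 0 -1 0; 0 0 0 -0.4 0; 0 -0.2 0.85 0 0; 0 -0.2 0.85 0 0; 0 -0.16 0.8 0 0; 0 0 0 0 0; 0 0 0 0 0")

```text
time: 10.15
tool_pos: [0.531, 0.0056, 0.147]
tool_rot: [-0.0, 0.028, 1.0, -0.0]
contact_force: [-0.1, 0.2, -0.0]
gripper_width: 0.003
```

```bash
python3 - <<'E'
from h import *
print(manip.state()['tool_pos'])
for n,(x,y,w,h) in(('scene',(175,60,260,200)),):
    f=manip.grab_frame(n)[:,:,::-1]; cv2.imwrite('pics/s2.png',cv2.convertScaleAbs(cv2.resize(f[y:y+h,x:x+w],(w*3,h*3)),alpha=1.5))
E
```

```text
[0.53096911 0.00556496 0.14702354]
```

View pics/s2.png

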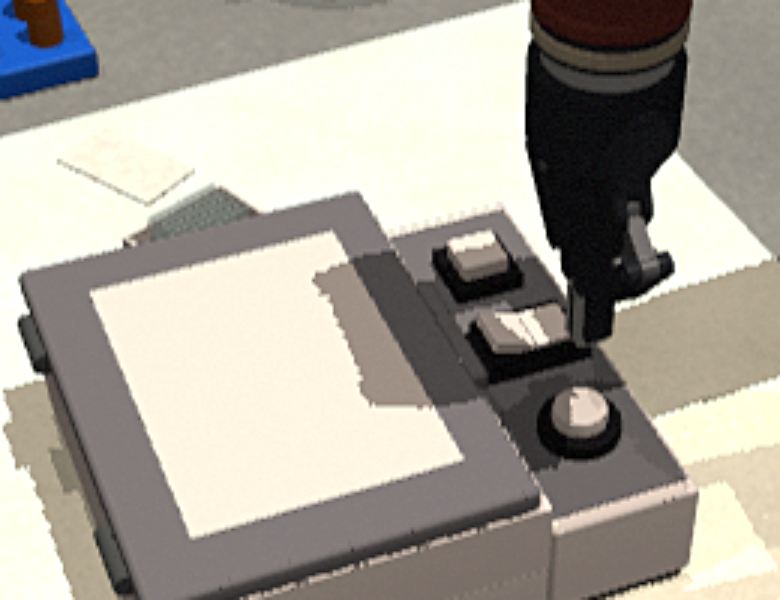

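The rocker's front is down and its rear raised, and the tip is over the round key. Pressing the start key.

Call:
drive_tool(commands="0 0 0 0.8 0; 0 0 0 0.6 0; 0 0 0 0.2 0; 0 0 0 0.1 0; 0 0 0 0.1 0; 0 0 0 0.1 0; 0 0 0 0.05 0; 0 0 0 0 0")

```text
time: 11.2
tool_pos: [0.5318, 0.0057, 0.0909]
tool_rot: [0.0, 0.028, 1.0, -0.0]
contact_force: [-5.7, -0.7, 10.6]
gripper_width: -0.003
```

Tip at 0.0909 m with 10.6 N on it, so the key is at its lower stop. Lifting off and moving clear.

Call:
drive_tool(commands="0 0 0 -0.4 0; 0 0 0 -1 0; 0 0 0 -1 0; 0 0 0 -1 0; 0 0 0 -1 0; 0 0.8 0 0 0; 0 0.8 0 0 0; 0 0 0 0 0")

```text
time: 12.2
tool_pos: [0.4827, 0.0088, 0.221]
tool_rot: [0.001, 0.028, 1.0, 0.0]
contact_force: [1.1, 1.0, 0.8]
gripper_width: 0.001
```

```bash
python3 - <<'E'
from h import *
s=manip.state();print(s['tool_pos'],s['contact_force'])
f=manip.grab_frame('scene')[:,:,::-1]; cv2.imwrite('pics/s3.png',cv2.convertScaleAbs(f,alpha=1.4))
E
```

```text
[0.48274681 0.00883718 0.22096529] [1.08397619 0.96199501 0.802408  ]
```

View pics/s3.png

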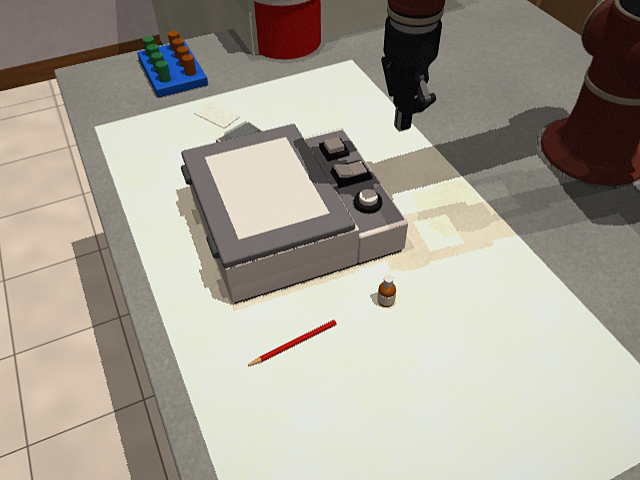

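The cover is shut, the rocker is on and the round key is up. The vial (387,292) and pencil are unmoved, and the arm is clear. Handing in.

```bash
python3 -c "
from plant import manip
print(manip.job_done())"
```

```text
the job is handed in; nothing more can be done
None
```

I handed the job in at about 12 s of the 51 s allowed. With shut fingertips I pushed the cover shut, tipped the rocker on, pressed the round start key to its stop and let it come up, then moved the arm clear.

| Step | Tip height when pressed | Expected | Force |
|---|---|---|---|
| Cover shut | 111.9 mm | 112 mm | 13 N |
| Rocker on | 92.9 mm | 93 mm | 15 N |
| Start key fully down | 90.9 mm | 91 mm | 11 N |

- **Last picture:** It shows the cover flat, the rocker on, the start key up, and the vial and pencil where they were. I judged all of this by eye.
- **Slide box:** It is mostly hidden behind the rotator in that picture, so I did not measure it. The arm never went near it.
- **Square stop key:** I never touched it.
- **Disagreement in the measurements:** The two cameras differed by 3 to 5 mm on the key positions, and I used the average. No check failed.

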